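# Move a row of sample tubes to the cold block in order

### The job

The tubes carry no labels, only their place in the row tells which sample is which: move all four tubes from the coloured holders in the grey tray into the aluminium block and keep their order, so that the tube next to the tray's red end stands next to the block's red end, and so on down the row. Set each one down gently (do not drop it) so that it stands upright on the floor of its own bore, do not tip any tube over, and leave the red-capped bottle, the beaker and the timer where they are.

Things in the scene. Friction and masses are not known exactly. Their poses are not given: they have to be found in the camera images.
- tube_blue: loose 50 ml skirted screw-cap tube, clear barrel and a blue cap: 114 mm tall, straight barrel 30 mm across, cap 36 mm across over the top 14 mm (z = 100 to 114 mm), 50 g. Starts upright in the holder of its cap's colour. Origin: centre of its flat underside; z up. Take it from above by the cap, fingers on either side of the row (along the row, caps stand only 12 mm apart)
- tube_orange: loose 50 ml skirted screw-cap tube, pink contents and an orange cap: 114 mm tall, straight barrel 30 mm across, cap 36 mm across over the top 14 mm (z = 100 to 114 mm), 50 g. Starts upright in the holder of its cap's colour. Origin: centre of its flat underside; z up. Take it from above by the cap, fingers on either side of the row (along the row, caps stand only 12 mm apart)
- tube_green: loose 50 ml skirted screw-cap tube, clear barrel and a green cap: 114 mm tall, straight barrel 30 mm across, cap 36 mm across over the top 14 mm (z = 100 to 114 mm), 50 g. Starts upright in the holder of its cap's colour. Origin: centre of its flat underside; z up. Take it from above by the cap, fingers on either side of the row (along the row, caps stand only 12 mm apart)
- tube_white: loose 50 ml skirted screw-cap tube, clear barrel and a white cap: 114 mm tall, straight barrel 30 mm across, cap 36 mm across over the top 14 mm (z = 100 to 114 mm), 50 g. Starts upright in the holder of its cap's colour. Origin: centre of its flat underside; z up. Take it from above by the cap, fingers on either side of the row (along the row, caps stand only 12 mm apart)
- holder_blue: fixed blue plastic single-tube holder, 47 x 47 mm, 50 mm high, with an open round well 39 mm across whose floor is 6 mm above the origin; the blue-capped tube starts in it. Origin: centre of its underside, on the tray's floor; axes parallel to the tray's. The holders' order varies; they stay put, so they show the old order when the tubes are gone
- holder_orange: fixed orange plastic single-tube holder, 47 x 47 mm, 50 mm high, with an open round well 39 mm across whose floor is 6 mm above the origin; the orange-capped tube starts in it. Origin: centre of its underside, on the tray's floor; axes parallel to the tray's. The holders' order varies; they stay put, so they show the old order when the tubes are gone
- holder_green: fixed green plastic single-tube holder, 47 x 47 mm, 50 mm high, with an open round well 39 mm across whose floor is 6 mm above the origin; the green-capped tube starts in it. Origin: centre of its underside, on the tray's floor; axes parallel to the tray's. The holders' order varies; they stay put, so they show the old order when the tubes are gone
- holder_white: fixed white plastic single-tube holder, 47 x 47 mm, 50 mm high, with an open round well 39 mm across whose floor is 6 mm above the origin; the white-capped tube starts in it. Origin: centre of its underside, on the tray's floor; axes parallel to the tray's. The holders' order varies; they stay put, so they show the old order when the tubes are gone
- tray: fixed grey tray, 60 x 224 mm; red end plate (50 mm high) at its +y end, grey one (30 mm) at -y. The four holders stand in a row on its floor, 6 mm above the origin, at x = 0, y = +72, +24, -24 and -72 mm (first, second, third, fourth from the red end). Origin: centre of its underside; y runs along the row towards the red end, z up
- block: fixed aluminium block, 64 x 224 x 55 mm, its red end turned to the left, the right or the robot; red end plate (62 mm high) at +y, grey one (40 mm) at -y. Four round bores 42 mm wide at x = 0, y = +72, +24, -24 and -72 mm (1st to 4th from the red end); mouths at z = 55 mm with a 3 mm chamfer, flat floors at z = 6 mm, where a tube is fully home. Origin: centre of its underside; y along the row to the red end, z up
- bottle: bystander: small glass bottle with a red screw cap, 45 mm across, 82 mm tall, loose. Origin: centre of its underside
- beaker: bystander: small empty glass beaker, 52 mm across, 62 mm tall, loose. Origin: centre of its underside
- timer: bystander: small white digital timer, 66 x 70 mm, 26 mm high, loose. Origin: centre of its underside
Things that resemble listed ones, but are neither listed nor needed, are in the scene too. Of the things that look like the tube_green, the largest one is meant.

How it is judged:
At the end, for the whole second after the job is handed in: Each tube stands in the bore with the same number from the block's red end as its colour's holder has from the tray's red end: within 10 mm of the bore's centre along and across the row, its foot within 5 mm of the bore's floor, upright within 0.12 rad, at rest (((y of holder_blue in the frame of tray between 0.06 and 0.084 m and y of tube_blue in the frame of block between 0.062 and 0.082 m) or (y of holder_blue in the frame of tray between 0.012 and 0.036 m and y of tube_blue in the frame of block between 0.014 and 0.034 m) or (y of holder_blue in the frame of tray between -0.036 and -0.012 m and y of tube_blue in the frame of block between -0.034 and -0.014 m) or (y of holder_blue in the frame of tray between -0.084 and -0.06 m and y of tube_blue in the frame of block between -0.082 and -0.062 m)) and x of tube_blue in the frame of block between -0.01 and 0.01 m and z of tube_blue in the frame of block between 0 and 0.011 m and angle between each of tube_blue, tube_orange, tube_green, tube_white's own z axis and vertical below 0.12 rad and linear speed of each of tube_blue, tube_orange, tube_green, tube_white below 0.02 m/s and ((y of holder_orange in the frame of tray between 0.06 and 0.084 m and y of tube_orange in the frame of block between 0.062 and 0.082 m) or (y of holder_orange in the frame of tray between 0.012 and 0.036 m and y of tube_orange in the frame of block between 0.014 and 0.034 m) or (y of holder_orange in the frame of tray between -0.036 and -0.012 m and y of tube_orange in the frame of block between -0.034 and -0.014 m) or (y of holder_orange in the frame of tray between -0.084 and -0.06 m and y of tube_orange in the frame of block between -0.082 and -0.062 m)) and x of tube_orange in the frame of block between -0.01 and 0.01 m and z of tube_orange in the frame of block between 0 and 0.011 m and ((y of holder_green in the frame of tray between 0.06 and 0.084 m and y of tube_green in the frame of block between 0.062 and 0.082 m) or (y of holder_green in the frame of tray between 0.012 and 0.036 m and y of tube_green in the frame of block between 0.014 and 0.034 m) or (y of holder_green in the frame of tray between -0.036 and -0.012 m and y of tube_green in the frame of block between -0.034 and -0.014 m) or (y of holder_green in the frame of tray between -0.084 and -0.06 m and y of tube_green in the frame of block between -0.082 and -0.062 m)) and x of tube_green in the frame of block between -0.01 and 0.01 m and z of tube_green in the frame of block between 0 and 0.011 m and ((y of holder_white in the frame of tray between 0.06 and 0.084 m and y of tube_white in the frame of block between 0.062 and 0.082 m) or (y of holder_white in the frame of tray between 0.012 and 0.036 m and y of tube_white in the frame of block between 0.014 and 0.034 m) or (y of holder_white in the frame of tray between -0.036 and -0.012 m and y of tube_white in the frame of block between -0.034 and -0.014 m) or (y of holder_white in the frame of tray between -0.084 and -0.06 m and y of tube_white in the frame of block between -0.082 and -0.062 m)) and x of tube_white in the frame of block between -0.01 and 0.01 m and z of tube_white in the frame of block between 0 and 0.011 m); the robot touches nothing.
It fails at once if a tube is tipped over (angle between any of tube_blue, tube_orange, tube_green, tube_white's own z axis and vertical above 0.7 rad).
It fails at once if a tube is dropped from more than about 25 mm, or thrown ((linear speed of tube_blue above 0.7 m/s and contact force between the fingers and tube_blue below 0.05 N) or (linear speed of tube_orange above 0.7 m/s and contact force between the fingers and tube_orange below 0.05 N) or (linear speed of tube_green above 0.7 m/s and contact force between the fingers and tube_green below 0.05 N) or (linear speed of tube_white above 0.7 m/s and contact force between the fingers and tube_white below 0.05 N)).
It fails at once if the red-capped bottle is pushed away or knocked over (distance of bottle from where it was at the start of the episode above 0.03 m or angle between bottle's own z axis and vertical above 0.4 rad).
It fails at once if the beaker is pushed away or knocked over (distance of beaker from where it was at the start of the episode above 0.03 m or angle between beaker's own z axis and vertical above 0.4 rad).
It fails at once if the timer is pushed away or knocked over (distance of timer from where it was at the start of the episode above 0.03 m or angle between timer's own z axis and vertical above 0.4 rad).
It also fails if it takes over 109 s, if anything falls off the work surface, if the arm or the gripper's body presses on something with over 40 N, if the wrist force passes 120 N, or if a joint passes its speed limit or range.

### The arm

A 6-joint arm with a two-finger parallel gripper is mounted at the origin on a cart in front of the work surface, level with it; the furniture and walls round the work are solid. World frame = base frame: x ahead of the robot, y to its left, z up, the work surface at z = 0. Lengths are in m, angles in rad, forces in N, time in s.
With the tool pointing down it reaches from about 0.3 to 0.875 m from the base axis. Payload 6.4 kg.
Tool frame: the origin (TCP) lies at the very end of the fingers, on their centre line; the grasp point (between the pads) lies 19 mm behind it; z points along the fingers, y is the line along which they close (so a half turn about z gives the same grasp; the last joint's range is limited). The gripper opens to 85 mm and grips with 20 to 120 N. Pads are 22 mm wide; open, the fingers measure 114 mm over their backs; the gripper's body (76 mm by 85 mm) begins 54 mm behind the grasp point. The pads swing forward as they close: fully open they stand 13 mm farther back than shut.
Start: joints at [-1.33, 0.181, 1.607, -0, 1.354, -0.206], TCP at [0.248, -0.519, 0.231] pointing down, gripper open.
Joint ranges: [-2.99, 2.99], [-0.89, 2.07], [0.3, 2.58], [-1.14, 4.28], [0, 2.63], [-3.12, 3.12]. Speed limits (rad/s): [2.57, 2.57, 3.01, 3.14, 3.14, 3.14].

### API

Orientations are given as a unit quaternion [w, x, y, z].
In Python, from bench import telemetry, camera, ctrl, spotter gives the robot as it stands.
- The arm moves only by the tool send_rows, never from a script. Its argument "series" is a list of rows, each a list of 3 entries, a list of its own where there are three numbers: the turn, a rotation vector about the world's x, y, z in degrees, then the shift along the world's x, y, z in mm, then the closure, from -1 (fully open) to 1 (shut), so that 0 is half open. In form: [[[rx, ry, rz], [dx, dy, dz], gripper], ...]. A call has 1 to 10 rows; each row is the pose to reach, as a shift and turn from the pose commanded when the call began; what a row does not reach only later rows make up. A row lasts 1/8 s, in which the tool goes at most 62.5 mm and 10.7 degrees, less where a joint would pass 70% of its speed; a pose out of reach is approached as far as the arm can. A call with a gripper value outside its range is refused whole. The fingers move at their own pace and stop on an object; the grip force is fixed at half the most. Time passes only in rows, so rows that repeat a pose let the fingers close. It gives the time, the measured TCP pose, the force, the opening and the grip force at its end, in the units of the state.
- telemetry.get_obs(): the state, without advancing time (a new reading comes with each control period).
- camera(name): name is "side" or "top" or "wrist"; returns a dict with "pixels" (480x640x3 uint8, red, green, blue), "camera_matrix" (3x3 intrinsics, pixels), "dist_coeffs" ([k1, k2, p1, p2, k3] as OpenCV has them; the pictures are not rectified), "xyz" and "orientation" of the camera in the world. Camera axes: x right, y up, looking along -z (the intrinsics and any distortion apply to the point x, -y, -z); pixel columns grow to the right and rows downward; lengths in m; the calibration is good to about 2 mm. A picture is of the moment at which its call begins. There is no depth.
- ctrl.hand_in(): hands the job in; it is judged then, once.
Trained networks look in the newest picture that a camera, given by its name, has taken for a name from the list of things; names that differ only in an ending like _2 or _b are one class to them, and where a whole thing is asked for, a point or a joint stands for the part that bears it (a point fixed in the world has none). Each returns a list of dicts, best first, with "conf" (0 to 1); they miss things now and then, are a little off and sometimes report something else, mostly with a low value. They report only what shows in the picture. A call takes as long as a camera call. They do not tell look-alikes from the thing itself.
- spotter.boxes_of(thing, camera): "xyz" ([x, y, z] in m, in world coordinates, good to about 4 mm: the middle of the surface that is visible of it).
- spotter.landmark_of(thing, camera): "xyz" ([x, y, z] in m, in world coordinates, good to about 4 mm: a listed point, or the origin of a listed thing).
The state is a dict: "time_s": time; "q": joint angles; "dq": joint speeds; "joint_efforts": joint torques, N m; "eef_pos": TCP position; "eef_rot": TCP orientation; "wrist_force": force on the tool from outside, world axes, zero at the start; "torque": the same for the moment, N m; "opening": opening from 0.0 (shut) to 1.0 (fully open); "grasp_force": force on a finger pad.
Only numpy, scipy, OpenCV 4.12 (cv2) and the standard library are available. Lean on these libraries where they do the work, as an engineer would, in place of code of your own. Each camera call takes 0.05 s, during which the arm holds its last target. There are 200 camera calls.

## Working session

There is one attempt and no reset: what is moved stays moved. The work goes in short steps, Python scripts to look and compute and a tool call to move; the robot and the scene stay as the last step left them, time stands still between calls to the robot, and variables do not carry over. Pictures are saved under pics/ and viewed, at most 14 in all, crops included, and the job is handed in when it is done.

Besides the shell and the picture viewer there is one more tool, called after ">>>" as name(argument=value, ...), one argument or row to a line, values as JSON. send_rows: Moves the arm, as the interface text tells. Its arguments: {"type":"object","properties":{"series":{"type":"array","items":{"type":"array"}}},"required":["series"]}

```bash
mkdir -p pics; ls
python3 - <<'E'
from bench import telemetry, camera, ctrl, spotter
import cv2
o=telemetry.get_obs(); print(o)
for c in ["top","side"]:
    d=camera(c); cv2.imwrite(f"pics/{c}0.png",d["pixels"][:,:,::-1]); print(c,d["camera_matrix"],d["dist_coeffs"],d["xyz"],d["orientation"])
    for n in ["tray","block","holder_blue","holder_orange","holder_green","holder_white","tube_blue","tube_orange","tube_green","tube_white","bottle","beaker","timer"]:
        print(n,[(round(r["conf"],2),[round(float(v),3) for v in r["xyz"]]) for r in spotter.landmark_of(n,c)][:4])
E
```

```text
pics
{'time_s': 0.0, 'q': array([-1.33031789e+00,  1.81528955e-01,  1.60800320e+00,  9.37385330e-06,
        1.35377151e+00, -2.06312706e-01]), 'dq': array([-1.94858853e-04,  1.10154481e-04,  1.25054718e-05,  2.80301443e-04,
       -1.73496713e-04,  2.44233002e-05]), 'joint_efforts': array([ 3.31126948e-04, -4.44866216e+01, -3.51335013e+01, -3.16581563e-04,
        9.11179843e-03,  2.68685426e-05]), 'eef_pos': array([ 0.24832305, -0.51801574,  0.23039326]), 'eef_rot': array([-8.55456366e-04,  9.75150678e-01,  2.21541020e-01, -1.00382834e-05]), 'wrist_force': array([0.80042333, 0.41233697, 0.62524847]), 'torque': array([-0.01669124,  0.04781969, -0.00368613]), 'grasp_force': 0.0, 'opening': 0.9975832660259344}
top [[508.1418133    0.         321.17331055]
 [  0.         508.1418133  234.01211334]
 [  0.           0.           1.        ]] [-0.01904063  0.          0.          0.          0.        ] [0.29079974 0.06791435 1.14295969] [-0.68134674 -0.07360024  0.07658686  0.72421273]
tray [(0.62, [0.473, 0.324, -0.005])]
block [(0.59, [0.497, 0.017, -0.001]), (0.32, [0.455, 0.387, 0.00
[... 660 characters left out ...]
           0.           1.        ]] [-0.03050837  0.          0.          0.          0.        ] [0.57879963 0.99087717 0.51337164] [0.03114255 0.00500104 0.53394626 0.84492989]
tray [(0.68, [0.465, 0.322, 0.001])]
block [(0.55, [0.497, 0.021, -0.002])]
holder_blue [(0.74, [0.457, 0.394, 0.002])]
holder_orange [(0.52, [0.481, 0.249, 0.007])]
holder_green [(0.86, [0.468, 0.343, 0.009])]
holder_white [(0.6, [0.471, 0.303, 0.005]), (0.58, [0.5, 0.022, -0.003])]
tube_blue []
tube_orange []
tube_green [(0.93, [0.503, 0.146, -0.002]), (0.63, [0.563, 0.178, 0.002])]
tube_white []
bottle []
beaker [(0.85, [0.42, -0.178, 0.002])]
timer [(0.69, [0.419, -0.314, 0.0]), (0.27, [0.421, -0.176, -0.002])]
```

View pics/top0.png

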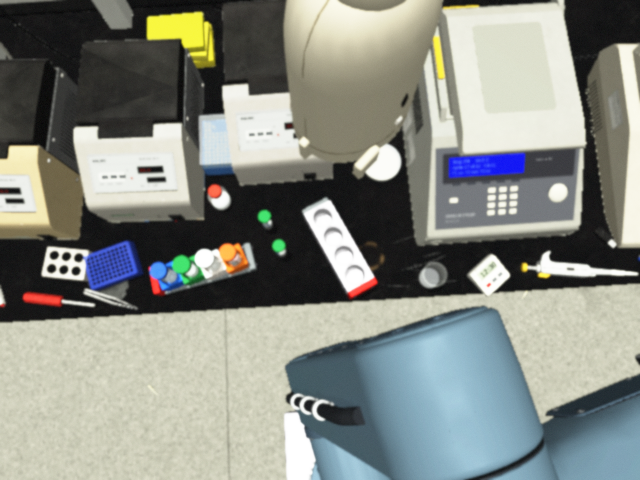

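View pics/side0.png

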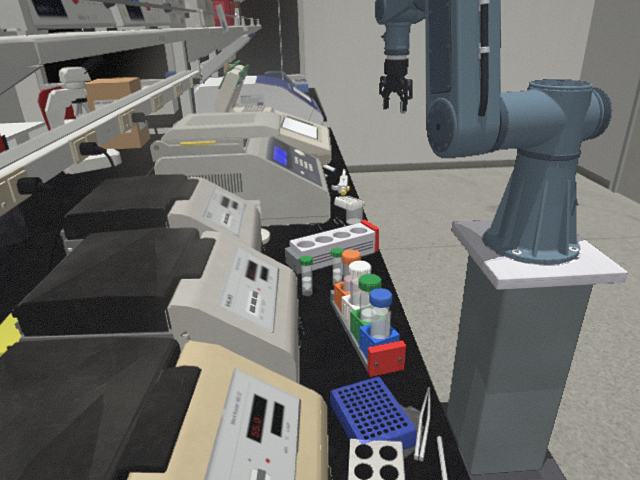

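The tray's red end is on the left (px 153,278), and the order from it is blue, green, white, orange. The block's red end faces the robot (362,288). Two small green-capped look-alikes stand near (265,217) and (279,247).

```bash
cat > h.py <<'E'
import numpy as np, cv2
from scipy.spatial.transform import Rotation as R
F=np.diag([1,-1,-1.])
def rot(d): q=np.array(d["orientation"]); return R.from_quat(np.r_[q[1:],q[0]]).as_matrix()
def proj(d,P):
    P=np.atleast_2d(P); c=(P-np.array(d["xyz"]))@rot(d)@F
    return cv2.projectPoints(c.reshape(-1,1,3),np.zeros(3),np.zeros(3),np.array(d["camera_matrix"]),np.array(d["dist_coeffs"]))[0].reshape(-1,2)
def unproj(d,uv,z):
    n=cv2.undistortPoints(np.array(uv,float).reshape(-1,1,2),np.array(d["camera_matrix"]),np.array(d["dist_coeffs"])).reshape(-1,2)
    r=np.c_[n,np.ones(len(n))]@F@rot(d).T; o=np.array(d["xyz"])
    return o+r*((z-o[2])/r[:,2:])
def frame(x,y,a,pts):  # row points in local y -> world
    return np.array([[x-np.sin(a)*p[1]+np.cos(a)*p[0],y+np.cos(a)*p[1]+np.sin(a)*p[0],p[2]] for p in pts])
def circ(n,r,z,cy): t=np.linspace(0,2*np.pi,n); return [(r*np.cos(k),cy+r*np.sin(k),z) for k in t]
def overlay(d,poses,s=3,box=(140,180,400,310),fn="o.png"):
    im=cv2.resize(d["pixels"][:,:,::-1][box[1]:box[3],box[0]:box[2]],None,fx=s,fy=s,interpolation=cv2.INTER_CUBIC)
    for kind,(x,y,a) in poses.items():
        for cy in (72,24,-24,-72):
            for r,z in ([(18,126)] if kind=="tray" else [(21,55)]):
                p=proj(d,frame(x,y,a,[(u/1000,v/1000,w/1000) for u,v,w in circ(40,r,z,cy)]))
                cv2.polylines(im,[np.int32((p-np.array(box[:2])+.5)*s)],True,(255,0,255),1)
    cv2.imwrite("pics/"+fn,im)
E
python3 - <<'E'
from h import *
from bench import camera
d=camera("top"); im=d["pixels"]; s=camera("side")
hsv=cv2.cvtColor(im,cv2.COLOR_RGB2HSV)
print("side",proj(s,[[.5,0,.5],[.5,0,.35],[.4,0,.5],[.45,-.1,.9]]))
# rough poses from the detector
tray=(.470,.323,np.arctan2(.03,.143)); blk=(.497,.019,0)
e=unproj(d,[[362,288],[319,202]],.055); print("ends",e)
v=e[0]-e[1]; a=np.arctan2(-v[0],v[1]); print("block a",a)
c=e.mean(0)
overlay(d,{"tray":tray,"block":(c[0],c[1],a)},fn="o1.png")
E
```

```text
side [[ 329.53562991   29.89330086]
 [ 330.60566966  106.76847368]
 [ 379.3500257    28.61932929]
 [ 348.66931224 -203.10819665]]
ends [[ 0.40220107 -0.02401644  0.055     ]
 [ 0.59852256  0.05647849  0.055     ]]
block a 1.9599071496789562
```

View pics/o1.png

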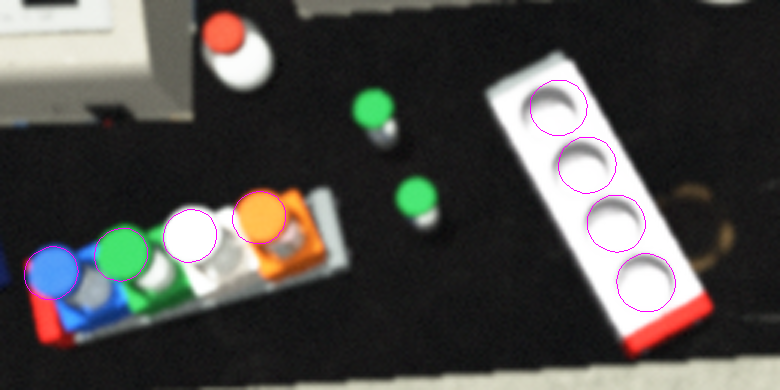

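The overlay fits within about 1 px. The lamp-like object stays out of the side view, so it's above 0.55 m. I'll go over the block first, for a wrist view from nearby.

>>> send_rows(
  series=[
    [[0,0,0],[50,130,20],-1],
    [[0,0,-3],[100,270,20],-1],
    [[0,0,-3],[200,540,20],-1],
    [[0,0,-3],[200,540,20],-1],
    [[0,0,-3],[200,540,20],-1],
    [[0,0,-3],[200,540,20],-1],
    [[0,0,-3],[200,540,20],-1],
    [[0,0,-3],[200,540,20],-1],
    [[0,0,-3],[200,540,20],-1],
    [[0,0,-3],[200,540,20],-1],
  ],
)

```text
time_s: 2.75
eef_pos: [0.4489, 0.0248, 0.2515]
eef_rot: [-0.0, 0.98, 0.198, 0.0]
wrist_force: [-0.4, 0.5, 0.8]
opening: 1.003
grasp_force: 0.0
```

```bash
cat >> h.py <<'E'
def yaw(o):
    q=o["eef_rot"]; m=R.from_quat(np.r_[q[1:],q[0]]).as_matrix(); return np.degrees(np.arctan2(m[1,1],m[0,1]))
def blob(d,lo,hi,z):
    m=cv2.inRange(cv2.cvtColor(d["pixels"],cv2.COLOR_RGB2HSV),lo,hi); n,l,s,c=cv2.connectedComponentsWithStats(m)
    i=[k for k in range(1,n) if s[k,4]>60]; return [(int(s[k,4]),c[k].round(1),unproj(d,[c[k]],z)[0].round(4)) for k in i]
E
python3 - <<'E'
from h import *
from bench import camera,telemetry
o=telemetry.get_obs(); print(o["time_s"],o["eef_pos"],yaw(o),o["q"])
d=camera("wrist"); cv2.imwrite("pics/w1.png",d["pixels"][:,:,::-1])
print(d["xyz"],rot(d))
overlay(d,{"block":(.5004,.0162,1.96)},s=1,box=(0,0,640,480),fn="w1o.png")
t=camera("top")
print("blue",blob(t,(100,100,120),(118,255,255),.126)); print("green",blob(t,(55,100,120),(85,255,255),.126)); print("orange",blob(t,(8,100,200),(24,255,255),.126))
E
```

```text
2.75 [0.44891563 0.02477383 0.25154801] -67.10347000184831 [-2.10430184e-01 -1.29891279e-01  1.88319715e+00  6.28620457e-04
  1.38778515e+00  9.60632143e-01]
[0.525339   0.05828652 0.39292626] [[ 3.88975071e-01  8.72484665e-01  2.95751422e-01]
 [-9.21248162e-01  3.68548578e-01  1.24393608e-01]
 [-4.67250131e-04 -3.20846467e-01  9.47131103e-01]]
blue [(428, array([471.9, 165.6]), array([ 0.6384, -0.2699,  0.126 ])), (1753, array([110.3, 264.8]), array([0.4726, 0.4879, 0.126 ])), (462, array([163.7, 274.7]), array([0.4458, 0.379 , 0.126 ]))]
green [(135, array([263.8, 215.9]), array([0.5556, 0.1727, 0.126 ])), (135, array([278.1, 245.1]), array([0.4925, 0.1458, 0.126 ])), (411, array([184.2, 267.1]), array([0.4589, 0.3376, 0.126 ]))]
orange [(427, array([231.4, 255.1]), array([0.4778, 0.2416, 0.126 ]))]
```

View pics/w1o.png

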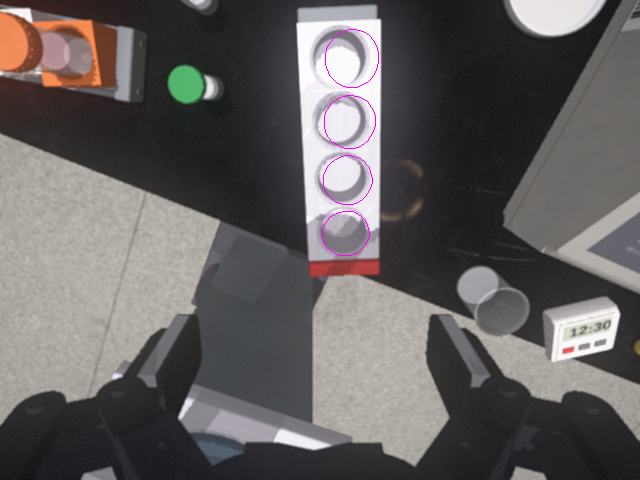

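The wrist view shows the red-end bore fitting at (345,232) and the far bore about 9 px left of my circle, at (341,56), so the block's angle is off by about 3°. I'll fit the pose to image edges.

```bash
cat >> h.py <<'E'
from scipy.optimize import minimize, differential_evolution
def fit(d,curves,x0,rng=(.012,.012,.09),sig=1.2):
    """curves: list of local (N,3) mm polylines; maximise mean gradient magnitude"""
    g=cv2.GaussianBlur(d["pixels"].astype(np.float32),(0,0),sig)
    G=np.zeros(g.shape[:2],np.float32)
    for c in range(3): G=np.maximum(G,np.hypot(cv2.Sobel(g[:,:,c],5,1,0),cv2.Sobel(g[:,:,c],5,0,1)))
    G=np.minimum(G,150); P=np.vstack(curves)/1000
    def f(v):
        p=proj(d,frame(*v,P)).astype(np.float32)
        return -float(cv2.remap(G,p[:,0:1],p[:,1:2],1).mean())
    r=differential_evolution(f,[(a-b,a+b) for a,b in zip(x0,rng)],seed=0,maxiter=60,popsize=12)
    return r.x,r.fun
BORES=[np.array(circ(40,r,55,c)) for c in (72,24,-24,-72) for r in (24,)]
EDGES=[np.c_[np.full(60,s),np.linspace(-100,100,60),np.full(60,55)] for s in (-32,32)]
CAPS=[np.array(circ(40,18,126,c)) for c in (72,24,-24,-72)]
E
python3 - <<'E'
from h import *
from bench import camera
for n in ("wrist","top"):
    d=camera(n); v,f=fit(d,BORES+EDGES,(.5,.0162,1.96)); print(n,v.round(4),round(f,1))
    if n=="wrist": overlay(d,{"block":v},s=3,box=(250,0,450,290),fn="w2o.png"); im=cv2.imread("pics/w2o.png"); cv2.imwrite("pics/w2o.png",im[::1][:600])
    else: v,f=fit(d,CAPS,(.470,.323,.205)); print("tray",v.round(4),round(f,1)); print(frame(*v,[(0,c/1000,.126) for c in (72,24,-24,-72)]).round(4))
E
```

```text
wrist [0.4981 0.0213 2.0161] -103.9
top [0.4928 0.0222 2.0391] -83.9
tray [0.4693 0.3206 0.227 ] -145.0
[[0.4531 0.3907 0.126 ]
 [0.4639 0.3439 0.126 ]
 [0.4747 0.2972 0.126 ]
 [0.4855 0.2504 0.126 ]]
```

View pics/w2o.png

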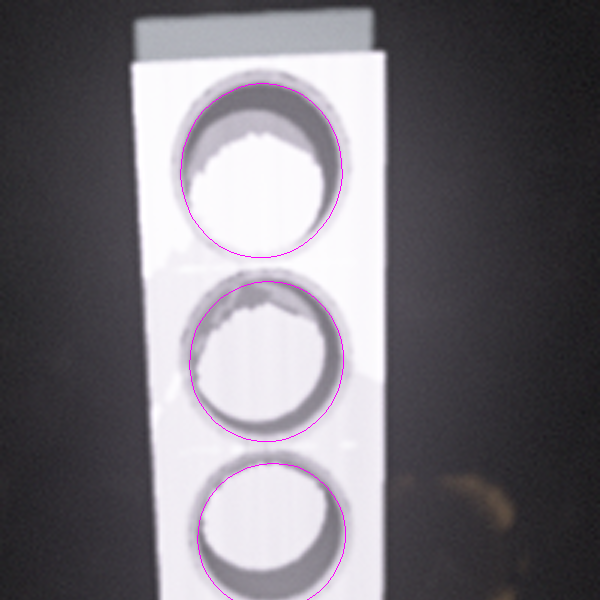

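The wrist fit is good, with the circles inside the chamfer rings. Next I go above the orange tube.

>>> send_rows(
  series=[
    [[0,0,10],[5,50,0],-1],
    [[0,0,20],[10,100,0],-1],
    [[0,0,30],[15,150,0],-1],
    [[0,0,40],[20,200,0],-1],
    [[0,0,50],[37,228,0],-1],
    [[0,0,60],[37,228,0],-1],
    [[0,0,70],[37,228,0],-1],
    [[0,0,80],[37,228,0],-1],
    [[0,0,80],[37,228,0],-1],
    [[0,0,80],[37,228,0],-1],
  ],
)

```text
time_s: 4.2
eef_pos: [0.4859, 0.2482, 0.2513]
eef_rot: [0.0, 0.627, 0.779, -0.0]
wrist_force: [0.2, 0.4, 0.4]
opening: 1.004
grasp_force: 0.0
```

Run:
```python
from h import *
from bench import camera,telemetry
d=camera("wrist"); o=telemetry.get_obs(); print(o["time_s"],o["eef_pos"],yaw(o),o["q"])
v,f=fit(d,CAPS[1:],(.4693,.3206,.227)); print(v.round(4),f); print(frame(*v,[(0,c/1000,.126) for c in (72,24,-24,-72)]).round(4))
overlay(d,{"tray":v},s=1,box=(0,0,640,480),fn="w3.png")
```

```text
4.25 [0.48580456 0.24846792 0.25130566] 12.357059172306228 [ 2.55261258e-01  9.83711599e-02  1.65863832e+00 -1.52770597e-04
  1.38462074e+00  3.96181683e-02]
[0.4699 0.3235 0.2088] -104.65573120117188
[[0.455  0.3939 0.126 ]
 [0.4649 0.347  0.126 ]
 [0.4749 0.3    0.126 ]
 [0.4849 0.2531 0.126 ]]
```

View pics/w3.png

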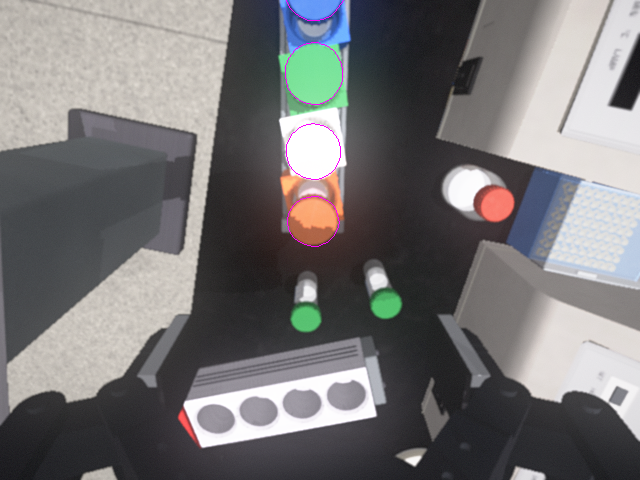

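The wrist fit is precise: caps at orange (313,221), white (313,152) and green (314,73). I'll descend on orange and grip.

>>> send_rows(
  series=[
    [[0,0,0],[-1,4,-50],-1],
    [[0,0,0],[-1,4,-100],-1],
    [[0,0,0],[-1,4,-130],-1],
    [[0,0,0],[-1,4,-155],-1],
    [[0,0,0],[-1,4,-155],-1],
    [[0,0,0],[-1,4,-155],0.6],
    [[0,0,0],[-1,4,-155],0.6],
    [[0,0,0],[-1,4,-155],0.6],
    [[0,0,0],[-1,4,-155],0.6],
    [[0,0,0],[-1,4,-155],0.6],
  ],
)

```text
time_s: 5.5
eef_pos: [0.4853, 0.2537, 0.0977]
eef_rot: [0.001, 0.625, 0.78, 0.001]
wrist_force: [-0.9, -0.3, 6.1]
opening: 0.387
grasp_force: 59.3
```

>>> send_rows(
  series=[
    [[0,0,0],[0,0,20],0.6],
    [[0,0,0],[0,0,60],0.6],
    [[0,0,0],[0,0,100],0.6],
    [[0,0,-10],[10,-30,100],0.6],
    [[0,0,-20],[20,-60,100],0.6],
    [[0,0,-30],[30,-90,100],0.6],
    [[0,0,-40],[45,-120,100],0.6],
    [[0,0,-50],[55,-150,100],0.6],
    [[0,0,-60],[60,-170,100],0.6],
    [[0,0,-70],[65,-180,100],0.6],
  ],
)

```text
time_s: 6.75
eef_pos: [0.5496, 0.0722, 0.1963]
eef_rot: [0.0, 0.961, 0.277, -0.0]
wrist_force: [-0.6, -0.3, -1.5]
opening: 0.382
grasp_force: 59.7
```

Run:
```python
from h import *
from bench import camera,telemetry
a=camera("side")["pixels"]; b=camera("top")["pixels"]; o=telemetry.get_obs(); print(o["eef_pos"],yaw(o))
cv2.imwrite("pics/p4.png",np.hstack([a[0:300,200:520],b[0:300,150:560]])[:,:,::-1])
```

```text
[0.54978728 0.07238777 0.19633756] -57.56349320141556
```

View pics/p4.png

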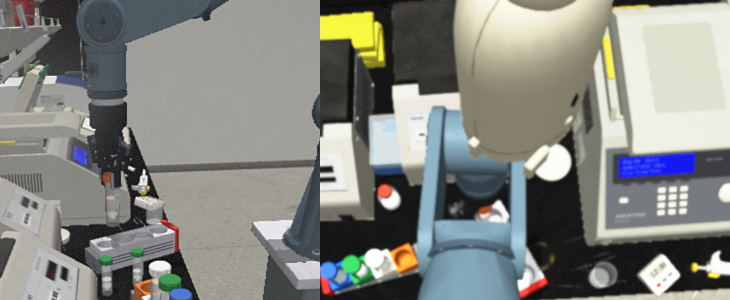

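The tube hangs straight, and the lamp in the top view is above the arm. I'll align over bore 4 and lower.

>>> send_rows(
  series=[
    [[0,0,-7],[13,-20,0],0.6],
    [[0,0,-7],[13,-20,0],0.6],
    [[0,0,-7],[13,-20,-20],0.6],
    [[0,0,-7],[13,-20,-40],0.6],
    [[0,0,-7],[13,-20,-60],0.6],
    [[0,0,-7],[13,-20,-75],0.6],
    [[0,0,-7],[13,-20,-85],0.6],
    [[0,0,-7],[13,-20,-85],0.6],
  ],
)

```text
time_s: 7.85
eef_pos: [0.5619, 0.0538, 0.1107]
eef_rot: [-0.0, 0.975, 0.222, -0.001]
wrist_force: [-0.9, 0.0, -0.8]
opening: 0.379
grasp_force: 59.7
```

Run:
```python
from h import *
from bench import camera,telemetry
d=camera("wrist"); o=telemetry.get_obs(); print(o["eef_pos"],yaw(o),o["wrist_force"])
cv2.imwrite("pics/w5.png",d["pixels"][:,:,::-1])
```

```text
[0.56250644 0.05360149 0.11139512] -64.35547354312446 [ 0.9927636  -0.31253009 -0.34726998]
```

View pics/w5.png

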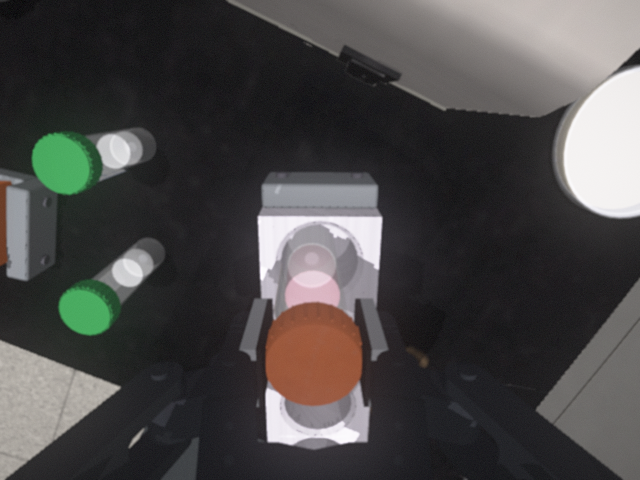

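Orange is in its bore without contact. I'll lower the last part.

>>> send_rows(
  series=[
    [[0,0,0],[1,-1,-10],0.6],
    [[0,0,0],[1,-1,-15],0.6],
    [[0,0,0],[1,-1,-18],0.6],
    [[0,0,0],[1,-1,-19.5],0.6],
    [[0,0,0],[1,-1,-19.5],0.6],
  ],
)

```text
time_s: 8.52
eef_pos: [0.5637, 0.0524, 0.0919]
eef_rot: [0.0, 0.975, 0.222, 0.0]
wrist_force: [-0.6, 0.2, -0.1]
opening: 0.379
grasp_force: 59.8
```

>>> send_rows(
  series=[
    [[0,0,0],[0,0,0],-1],
    [[0,0,0],[0,0,0],-1],
    [[0,0,0],[0,0,0],-1],
    [[0,0,0],[0,0,0],-1],
    [[0,0,0],[0,0,20],-1],
    [[0,0,0],[0,0,60],-1],
    [[0,0,0],[0,0,108],-1],
    [[0,0,10],[-10,50,108],-1],
    [[0,0,20],[-30,100,108],-1],
    [[0,0,30],[-50,150,108],-1],
  ],
)

```text
time_s: 9.78
eef_pos: [0.5129, 0.2037, 0.2]
eef_rot: [0.0, 0.883, 0.469, 0.0]
wrist_force: [0.6, 0.3, 0.6]
opening: 1.005
grasp_force: 0.0
```

>>> send_rows(
  series=[
    [[0,0,10],[-20,50,0],-1],
    [[0,0,20],[-39,98,0],-1],
    [[0,0,30],[-39,98,0],-1],
    [[0,0,40],[-39,98,0],-1],
    [[0,0,46],[-39,98,0],-1],
    [[0,0,46],[-39,98,0],-1],
    [[0,0,46],[-39,98,0],-1],
  ],
)

```text
time_s: 10.65
eef_pos: [0.4745, 0.3004, 0.1998]
eef_rot: [-0.0, 0.633, 0.774, 0.0]
wrist_force: [0.6, -0.3, 0.9]
opening: 1.0
grasp_force: 0.0
```

Run:
```python
from h import *
from bench import camera,telemetry
d=camera("wrist"); o=telemetry.get_obs(); print(o["time_s"],o["eef_pos"],yaw(o))
v,f=fit(d,CAPS[:3],(.4699,.3235,.2088)); print(v.round(4),f); print(frame(*v,[(0,c/1000,.126) for c in (72,24,-24,-72)]).round(4))
overlay(d,{"tray":v},s=1,box=(0,0,640,480),fn="w6.png")
```

```text
10.7 [0.47447597 0.3003771  0.19977584] 11.49617791737923
[0.4705 0.3237 0.1916] -115.10714721679688
[[0.4568 0.3944 0.126 ]
 [0.4659 0.3472 0.126 ]
 [0.475  0.3001 0.126 ]
 [0.4842 0.253  0.126 ]]
```

View pics/w6.png

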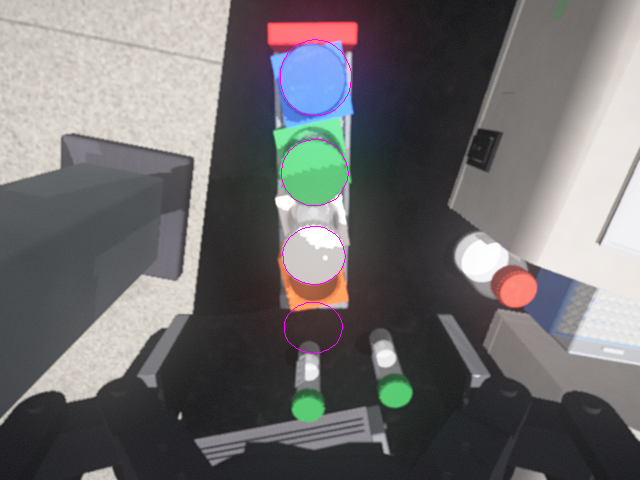

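White (314,256) lies exactly where the fit puts it, below the TCP. I'll grip it.

>>> send_rows(
  series=[
    [[0,0,0],[0,0,-40],-1],
    [[0,0,0],[0,0,-80],-1],
    [[0,0,0],[0,0,-102],-1],
    [[0,0,0],[0,0,-102],-1],
    [[0,0,0],[0,0,-102],0.6],
    [[0,0,0],[0,0,-102],0.6],
    [[0,0,0],[0,0,-102],0.6],
    [[0,0,0],[0,0,-102],0.6],
    [[0,0,0],[0,0,-102],0.6],
  ],
)

```text
time_s: 11.82
eef_pos: [0.4753, 0.3008, 0.0992]
eef_rot: [0.001, 0.632, 0.775, 0.001]
wrist_force: [-1.5, -1.4, 5.6]
opening: 0.379
grasp_force: 59.3
```

>>> send_rows(
  series=[
    [[0,0,0],[0,0,20],0.6],
    [[0,0,0],[0,0,60],0.6],
    [[0,0,0],[0,0,105],0.6],
    [[0,0,-10],[5,-40,105],0.6],
    [[0,0,-20],[10,-80,105],0.6],
    [[0,0,-30],[15,-120,105],0.6],
    [[0,0,-40],[20,-160,105],0.6],
    [[0,0,-50],[28,-200,105],0.6],
    [[0,0,-60],[36,-235,105],0.6],
    [[0,0,-70],[44,-269,105],0.6],
  ],
)

```text
time_s: 13.08
eef_pos: [0.5186, 0.0302, 0.203]
eef_rot: [0.0, 0.963, 0.269, 0.0]
wrist_force: [0.7, -0.6, -0.7]
opening: 0.383
grasp_force: 59.6
```

>>> send_rows(
  series=[
    [[0,0,-6],[0,0,0],0.6],
    [[0,0,-6],[0,0,0],0.6],
    [[0,0,-6],[0,0,0],0.6],
  ],
)

```text
time_s: 13.45
eef_pos: [0.5183, 0.0318, 0.2028]
eef_rot: [-0.0, 0.975, 0.223, 0.0]
wrist_force: [0.0, -1.2, -0.7]
opening: 0.381
grasp_force: 59.7
```

>>> send_rows(
  series=[
    [[0,0,0],[1,0,-25],0.6],
    [[0,0,0],[1,0,-50],0.6],
    [[0,0,0],[1,0,-70],0.6],
    [[0,0,0],[1,0,-85],0.6],
    [[0,0,0],[1,0,-90],0.6],
  ],
)

```text
time_s: 14.08
eef_pos: [0.5189, 0.0319, 0.1119]
eef_rot: [-0.0, 0.975, 0.222, -0.001]
wrist_force: [-0.6, 0.8, -0.1]
opening: 0.379
grasp_force: 59.7
```

>>> send_rows(
  series=[
    [[0,0,0],[0,0,-8],0.6],
    [[0,0,0],[0,0,-14],0.6],
    [[0,0,0],[0,0,-18],0.6],
    [[0,0,0],[0,0,-19],0.6],
    [[0,0,0],[0,0,-19],0.6],
  ],
)

```text
time_s: 14.7
eef_pos: [0.5196, 0.0314, 0.0939]
eef_rot: [0.0, 0.975, 0.222, 0.0]
wrist_force: [0.3, -0.4, -0.0]
opening: 0.378
grasp_force: 59.7
```

>>> send_rows(
  series=[
    [[0,0,0],[0,0,-0.5],-1],
    [[0,0,0],[0,0,-0.5],-1],
    [[0,0,0],[0,0,-0.5],-1],
    [[0,0,0],[0,0,-0.5],-1],
    [[0,0,0],[0,0,20],-1],
    [[0,0,0],[0,0,60],-1],
    [[0,0,0],[0,0,106],-1],
    [[0,0,10],[-5,50,106],-1],
    [[0,0,20],[-15,100,106],-1],
    [[0,0,30],[-24,150,106],-1],
  ],
)

```text
time_s: 15.95
eef_pos: [0.4952, 0.1827, 0.2001]
eef_rot: [0.0, 0.883, 0.469, 0.0]
wrist_force: [0.1, 0.0, 0.1]
opening: 1.0
grasp_force: 0.0
```

>>> send_rows(
  series=[
    [[0,0,10],[-10,50,0],-1],
    [[0,0,20],[-20,100,0],-1],
    [[0,0,30],[-30,150,0],-1],
    [[0,0,40],[-30,166,0],-1],
    [[0,0,46],[-30,166,0],-1],
    [[0,0,46],[-30,166,0],-1],
    [[0,0,46],[-30,166,0],-1],
  ],
)

```text
time_s: 16.82
eef_pos: [0.4655, 0.3472, 0.1998]
eef_rot: [-0.0, 0.633, 0.774, -0.0]
wrist_force: [0.4, 0.9, -0.0]
opening: 0.999
grasp_force: 0.0
```

Run:
```python
from h import *
from bench import camera,telemetry
d=camera("wrist"); o=telemetry.get_obs(); print(o["time_s"],o["eef_pos"],yaw(o))
v,f=fit(d,CAPS[:2],(.470,.3236,.2)); print(v.round(4),f); print(frame(*v,[(0,c/1000,.126) for c in (72,24)]).round(4))
s=camera("side")["pixels"]; cv2.imwrite("pics/p7.png",np.hstack([cv2.resize(s[200:350,260:400],None,fx=3,fy=3),cv2.resize(d["pixels"],(320,450))])[:,:,::-1])
```

```text
16.875 [0.46555851 0.34714095 0.19979968] 11.472289635482682
[0.4692 0.3233 0.1715] -124.6617202758789
[[0.4569 0.3943 0.126 ]
 [0.4651 0.347  0.126 ]]
```

View pics/p7.png

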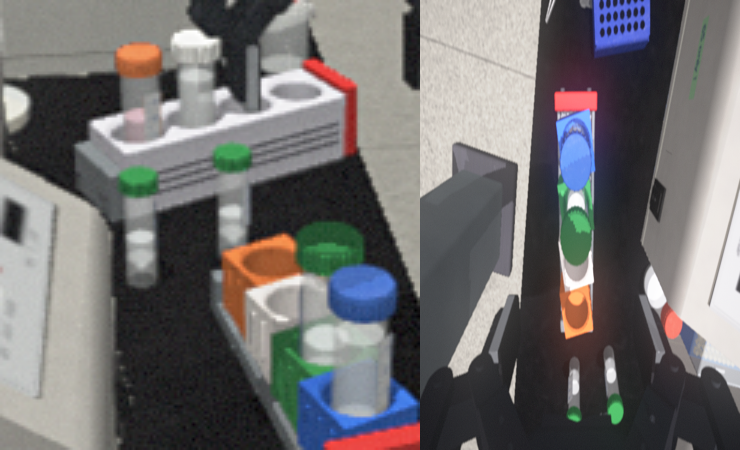

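Orange and white stand upright in bores 4 and 3 (side view crop), and the decoys are untouched. I'll grip green.

>>> send_rows(
  series=[
    [[0,0,0],[0,0,-40],-1],
    [[0,0,0],[0,0,-80],-1],
    [[0,0,0],[0,0,-102],-1],
    [[0,0,0],[0,0,-102],-1],
    [[0,0,0],[0,0,-102],0.6],
    [[0,0,0],[0,0,-102],0.6],
    [[0,0,0],[0,0,-102],0.6],
    [[0,0,0],[0,0,-102],0.6],
    [[0,0,0],[0,0,-102],0.6],
  ],
)

```text
time_s: 18.05
eef_pos: [0.4662, 0.3479, 0.0992]
eef_rot: [0.0, 0.632, 0.775, 0.001]
wrist_force: [-1.2, -0.8, 6.3]
opening: 0.379
grasp_force: 59.3
```

>>> send_rows(
  series=[
    [[0,0,0],[0,0,20],0.6],
    [[0,0,0],[0,0,60],0.6],
    [[0,0,0],[0,0,105],0.6],
    [[0,0,-10],[1,-40,105],0.6],
    [[0,0,-20],[2,-90,105],0.6],
    [[0,0,-30],[4,-140,105],0.6],
    [[0,0,-40],[5,-190,105],0.6],
    [[0,0,-50],[7,-240,105],0.6],
    [[0,0,-60],[9,-290,105],0.6],
    [[0,0,-70],[10,-337,105],0.6],
  ],
)

```text
time_s: 19.3
eef_pos: [0.4753, 0.0088, 0.2031]
eef_rot: [0.0, 0.963, 0.269, 0.0]
wrist_force: [0.5, 0.4, -1.2]
opening: 0.38
grasp_force: 59.7
```

>>> send_rows(
  series=[
    [[0,0,-6],[0,0,0],0.6],
    [[0,0,-6],[0,0,0],0.6],
    [[0,0,-6],[0,0,0],0.6],
  ],
)

```text
time_s: 19.68
eef_pos: [0.4754, 0.0109, 0.2028]
eef_rot: [-0.0, 0.975, 0.223, 0.0]
wrist_force: [-0.1, -0.5, -0.1]
opening: 0.382
grasp_force: 59.8
```

>>> send_rows(
  series=[
    [[0,0,0],[1,0,-25],0.6],
    [[0,0,0],[1,0,-50],0.6],
    [[0,0,0],[1,0,-70],0.6],
    [[0,0,0],[1,0,-85],0.6],
    [[0,0,0],[1,0,-90],0.6],
  ],
)

```text
time_s: 20.3
eef_pos: [0.476, 0.011, 0.112]
eef_rot: [-0.0, 0.975, 0.222, -0.001]
wrist_force: [-0.4, -0.0, -0.2]
opening: 0.38
grasp_force: 59.8
```

>>> send_rows(
  series=[
    [[0,0,0],[0,0,-8],0.6],
    [[0,0,0],[0,0,-14],0.6],
    [[0,0,0],[0,0,-18],0.6],
    [[0,0,0],[0,0,-19.5],0.6],
    [[0,0,0],[0,0,-19.5],0.6],
  ],
)

```text
time_s: 20.92
eef_pos: [0.4767, 0.0104, 0.0935]
eef_rot: [0.0, 0.975, 0.222, 0.0]
wrist_force: [-0.5, 0.0, -1.2]
opening: 0.386
grasp_force: 59.8
```

>>> send_rows(
  series=[
    [[0,0,0],[0,0,0],-1],
    [[0,0,0],[0,0,0],-1],
    [[0,0,0],[0,0,0],-1],
    [[0,0,0],[0,0,0],-1],
    [[0,0,0],[0,0,20],-1],
    [[0,0,0],[0,0,60],-1],
    [[0,0,0],[0,0,106],-1],
    [[0,0,10],[0,50,106],-1],
    [[0,0,20],[-5,100,106],-1],
    [[0,0,30],[-10,150,106],-1],
  ],
)

```text
time_s: 22.18
eef_pos: [0.4663, 0.1618, 0.1996]
eef_rot: [0.0, 0.883, 0.469, 0.0]
wrist_force: [1.4, 1.5, -0.3]
opening: 1.0
grasp_force: 0.0
```

>>> send_rows(
  series=[
    [[0,0,10],[-2,50,0],-1],
    [[0,0,20],[-4,100,0],-1],
    [[0,0,30],[-6,150,0],-1],
    [[0,0,40],[-8,200,0],-1],
    [[0,0,46],[-10,234,0],-1],
    [[0,0,46],[-10,234,0],-1],
    [[0,0,46],[-10,234,0],-1],
    [[0,0,46],[-10,234,0],-1],
  ],
)

```text
time_s: 23.18
eef_pos: [0.4567, 0.3933, 0.1992]
eef_rot: [0.0, 0.633, 0.774, -0.0]
wrist_force: [0.4, -1.1, -0.0]
opening: 0.999
grasp_force: 0.0
```

Run:
```python
from h import *
from bench import camera,telemetry
d=camera("wrist"); o=telemetry.get_obs(); print(o["time_s"],o["eef_pos"],yaw(o))
v,f=fit(d,CAPS[:1],(.470,.3236,.2),rng=(.012,.012,.001)); print(v.round(4),f); print(frame(*v,[(0,c/1000,.126) for c in (72,24)]).round(4))
```

```text
23.225 [0.4568183  0.39333825 0.19934973] 11.480780757771733
[0.4691 0.3252 0.2006] -115.13423156738281
[[0.4547 0.3958 0.126 ]
 [0.4643 0.3488 0.126 ]]
```

>>> send_rows(
  series=[
    [[0,0,0],[-1,1,-40],-1],
    [[0,0,0],[-1,1,-80],-1],
    [[0,0,0],[-1,1,-101.5],-1],
    [[0,0,0],[-1,1,-101.5],-1],
    [[0,0,0],[-1,1,-101.5],0.6],
    [[0,0,0],[-1,1,-101.5],0.6],
    [[0,0,0],[-1,1,-101.5],0.6],
    [[0,0,0],[-1,1,-101.5],0.6],
    [[0,0,0],[-1,1,-101.5],0.6],
  ],
)

```text
time_s: 24.35
eef_pos: [0.4561, 0.396, 0.0992]
eef_rot: [0.0, 0.632, 0.775, 0.001]
wrist_force: [-1.9, -0.4, 6.4]
opening: 0.38
grasp_force: 59.4
```

>>> send_rows(
  series=[
    [[0,0,0],[0,0,20],0.6],
    [[0,0,0],[0,0,60],0.6],
    [[0,0,0],[0,0,105],0.6],
    [[0,0,-10],[-3,-40,105],0.6],
    [[0,0,-20],[-7,-90,105],0.6],
    [[0,0,-30],[-12,-145,105],0.6],
    [[0,0,-40],[-20,-200,105],0.6],
    [[0,0,-50],[-23,-255,105],0.6],
    [[0,0,-60],[-23,-310,105],0.6],
    [[0,0,-70],[-23,-355,105],0.6],
  ],
)

```text
time_s: 25.6
eef_pos: [0.4325, 0.0386, 0.2041]
eef_rot: [0.001, 0.963, 0.269, 0.001]
wrist_force: [1.5, -0.1, -1.0]
opening: 0.387
grasp_force: 59.7
```

>>> send_rows(
  series=[
    [[0,0,-6],[0,-30,0],0.6],
    [[0,0,-6],[0,-50,0],0.6],
    [[0,0,-6],[0,-50,0],0.6],
    [[0,0,-6],[0,-50,0],0.6],
  ],
)

```text
time_s: 26.1
eef_pos: [0.4326, -0.0091, 0.2034]
eef_rot: [0.0, 0.975, 0.222, 0.0]
wrist_force: [0.0, 0.3, -1.2]
opening: 0.383
grasp_force: 59.7
```

>>> send_rows(
  series=[
    [[0,0,0],[1,0,-25],0.6],
    [[0,0,0],[1,0,-50],0.6],
    [[0,0,0],[1,0,-70],0.6],
    [[0,0,0],[1,0,-85],0.6],
    [[0,0,0],[1,0,-90],0.6],
  ],
)

```text
time_s: 26.72
eef_pos: [0.433, -0.0089, 0.1121]
eef_rot: [-0.0, 0.975, 0.222, -0.001]
wrist_force: [-0.4, -0.3, -0.9]
opening: 0.377
grasp_force: 59.7
```

>>> send_rows(
  series=[
    [[0,0,0],[0,0,-8],0.6],
    [[0,0,0],[0,0,-14],0.6],
    [[0,0,0],[0,0,-18],0.6],
    [[0,0,0],[0,0,-20],0.6],
    [[0,0,0],[0,0,-20],0.6],
  ],
)

```text
time_s: 27.35
eef_pos: [0.4339, -0.0096, 0.0933]
eef_rot: [0.0, 0.975, 0.221, 0.0]
wrist_force: [-1.0, 1.4, 3.6]
opening: 0.381
grasp_force: 60.1
```

Light floor contact. I'll release, rise and back off to the right.

>>> send_rows(
  series=[
    [[0,0,0],[0,0,0],-1],
    [[0,0,0],[0,0,0],-1],
    [[0,0,0],[0,0,0],-1],
    [[0,0,0],[0,0,0],-1],
    [[0,0,0],[0,0,20],-1],
    [[0,0,0],[0,0,60],-1],
    [[0,0,0],[0,0,120],-1],
    [[0,0,0],[-20,-50,140],-1],
    [[0,0,0],[-40,-100,140],-1],
    [[0,0,0],[-40,-100,140],-1],
  ],
)

```text
time_s: 28.6
eef_pos: [0.3927, -0.1125, 0.2333]
eef_rot: [0.001, 0.976, 0.219, 0.0]
wrist_force: [-0.2, 0.2, -1.1]
opening: 0.999
grasp_force: 0.0
```

Run:
```python
from h import *
from bench import camera,telemetry
d=camera("wrist"); s=camera("side"); o=telemetry.get_obs(); print(o["time_s"],o["eef_pos"],o["wrist_force"])
blk=(.498,.0213,2.016); im=s["pixels"].copy()
for cy in (.072,.024,-.024,-.072):
    p=proj(s,frame(*blk,[(0,cy,.006),(0,cy,.120)])); cv2.line(im,tuple(np.int32(p[0])),tuple(np.int32(p[1])),(255,0,255),1)
box=(270,180,400,320)
cv2.imwrite("pics/p8.png",np.hstack([cv2.resize(im[180:320,270:400],None,fx=3.2,fy=3.2)[:440],cv2.resize(d["pixels"],None,fx=.55,fy=.9167)[:440]])[:,:,::-1])
```

```text
28.7 [ 0.39324584 -0.10986531  0.2327058 ] [ 0.87531804 -0.16346661 -0.45915462]
```

View pics/p8.png

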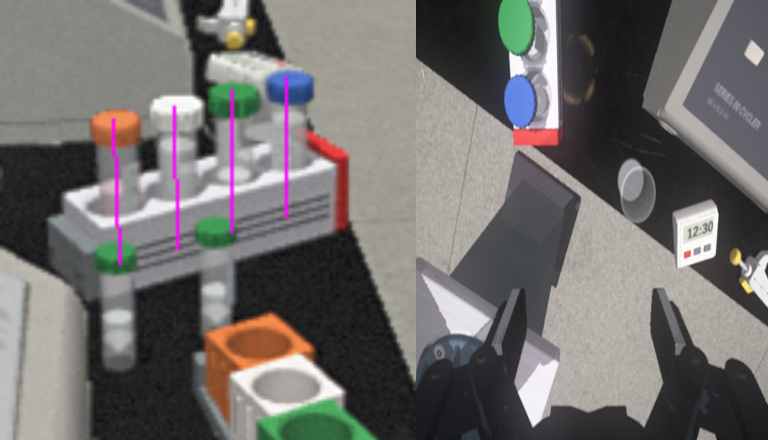

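All four tubes stand upright along the expected bore axes, with the cap tops at the predicted height. From the red end they run blue, green, white, orange, and the beaker and timer look undisturbed.

```bash
python3 -c "
from bench import ctrl
print(ctrl.hand_in())"
```

```text
the job is handed in; nothing more can be done
None
```

All four tubes stand upright in the aluminium block in their original order (blue, green, white, orange from the red end), and the job was handed in at about 29 s; the hand-in returned no verdict.

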